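# Isolate the switch box and swing out its lockout hasp

## Task

Make the switch box on the bench ready for a padlock: ease the red isolator handle clockwise while pushing on it until you feel it go in at its catch, keep it pushed in past the catch and turn it all the way to off, then swing the steel lockout hasp beside it out until it stands fully up, and let go of both. Leave the yellow parts bin, the tape roll and the circuit breaker where they are.

Things in the scene. Friction and masses are not known exactly. Their poses are not given: they have to be found in the camera images.
- panel: White and grey switch box lying on the bench, face up: 196 (x) by 276 (y) by 90 mm high, fixed. Origin at the centre of its underside; z up. The isolator sits at the middle of its face on a 92 mm yellow square; three pilot lamps, 10 mm high, stand in a row near its +y edge; the hasp lies on its -y side.
- isolator (a point): Point on the panel's face on the isolator's axis of rotation, axes as the panel's. The white line on the handle's top points to the panel's -y side (over the hasp) when on and to the panel's -x side, at a red mark on the yellow square, when off.
- handle_grip (a point): Point on the red handle's axis, 44 mm above the face (36 when pushed in), turning with the handle. The handle is a bar 76 mm long (along this point's y), 14 mm thick, 24 to 52 mm above the face, on a round red hub of 40 mm diameter whose top is 24 mm above the face. A white line on the bar's top marks its -y end.
- handle (a joint): Handle angle, rad: 0 on, 1.571 off (hard stops), growing clockwise from above; starts at 0 to 0.1. Sprung: pushes in by 8 mm, from 5 N to 12 N at the bottom. A hidden catch at an angle K (0.18 to 0.48, unknown): below K it goes in under 1 mm; not pushed in it cannot turn past K + 0.12. In by over 6 mm it turns on; past K + 0.4 it springs out if let up. Friction 0.15 N m.
- hasp_hinge (a point): Point on the hasp's hinge axis, 85 mm to the panel's -y side of the isolator axis and 7.5 mm above the face, axes as the panel's; the hinge axis is along x. Two dark ears, 8 mm thick and up to 15 mm above the face, hold it, their inner faces 34 mm apart.
- hasp_grip (a point): Point in the mid plane of the hasp, 45 mm from the hinge axis along the point's y (its length). The hasp is a slotted steel tab 26 mm wide (x), 5 mm thick, free end 61 mm from the hinge; folded it lies level, 5 to 10 mm above the face, free end towards the handle. The face is clear at its sides, so it can be pinched across its width.
- hasp (a joint): Hasp angle, rad: 0 folded flat, 1.571 upright, stop at 1.75; the free end lifts up and away from the handle. Starts at 0 to 0.08. While the handle is on, its bar lies over the hasp's free end and blocks it at about 0.3. Hinge friction 0.06 N m: it stays where it is left.
- parts_bin: Loose open yellow plastic bin, 90 by 70 by 50 mm high, on the bench; origin at the centre of its underside.
- tape_roll: Loose roll of white tape lying flat, 96 mm diameter, 45 mm high; origin at the centre of its underside.
- breaker: Loose white circuit breaker, 75 by 36 by 76 mm high with a red toggle; origin at the centre of its underside.

How it is judged:
On the way, in this order (a step that is already met when the one before it is completed fails the run):
1. the handle is turned to off (within 0.09 rad of the stop) (value of joint handle above 1.48 rad), for 0.2 s.
2. with the handle off, the hasp is swung out (1.4 rad or more) (value of joint handle above 1.48 rad and value of joint hasp above 1.4 rad), for 0.2 s.
At the end, for the whole second after the job is handed in: The handle is at off (joint above 1.48 rad), the hasp stands out (joint above 1.4 rad) and at rest, the fingers touch neither, and the bin, tape roll and breaker are within 30 mm of where they stood (all of step 2 and velocity of joint hasp between -0.05 and 0.05 rad/s and contact force between the fingers and panel below 0.1 N and distance of each of parts_bin, tape_roll, breaker from where it was at the start of the episode below 0.03 m).
It fails at once if the parts bin is moved by more than 30 mm (distance of parts_bin from where it was at the start of the episode above 0.03 m).
It fails at once if the tape roll is moved by more than 30 mm (distance of tape_roll from where it was at the start of the episode above 0.03 m).
It fails at once if the circuit breaker is moved by more than 30 mm (distance of breaker from where it was at the start of the episode above 0.03 m).
It also fails if it takes over 72 s, if anything falls off the work surface, if the arm or the gripper's body presses on something with over 40 N, if the wrist force passes 120 N, or if a joint passes its speed limit or range.

## Robot

A 6-joint arm with a two-finger parallel gripper is mounted at the origin on the work surface. World frame = base frame: x ahead of the robot, y to its left, z up, the work surface at z = 0. Lengths are in m, angles in rad, forces in N, time in s.
With the tool pointing down it reaches from about 0.25 to 0.725 m from the base axis. Payload 4 kg.
Tool frame: the origin (TCP) lies on the centre line of the jaws, within the pads' length; the fingertips stand ahead of it and the grasp point (between the pads) lies 3 mm ahead of it (bot.tcp_to_tips is the z of the fingertips in the tool frame, in m); z points along the fingers, y is the line along which they close (so a half turn about z gives the same grasp; the last joint's range is limited). The gripper opens to 85 mm and grips with 20 to 120 N. Pads are 22 mm wide; open, the fingers measure 114 mm over their backs; the gripper's body (76 mm by 85 mm) begins 54 mm behind the grasp point. The pads swing forward as they close: fully open they stand 13 mm farther back than shut.
Start: joints at [1.305, 0.241, 0.005, 1.335, 0, 1.571], TCP at [0.131, 0.482, 0.253] pointing down, gripper open.
Joint ranges: [-2.72, 2.72], [-1.05, 1.87], [-1.09, 1.28], [-1.99, 2.15], [-1.42, 1.44], [-3.14, 3.14]. Speed limits (rad/s): [2.79, 2.79, 3.14, 3.14, 3.14, 3.14].

## Interface

Orientations are given as a unit quaternion [x, y, z, w].
In Python, from workcell import telemetry, camera, camera_params, ticket, boxes_of, cut_out, spot_point, bot gives the robot as it stands.
- The arm moves only by the shell command python3 -m creep 'ROWS'. ROWS is text: rows parted by semicolons, each of 5 numbers parted by spaces: the opening, from 0 (shut) to 1 (fully open), then the shift along the tool's x, y, z in units of 150 mm (1.0 is 150 mm), then the turn about the tool's z in units of 180 degrees (1.0 is 180 degrees). In form: claw x y z turn; .... A call has 1 to 12 rows; each row is the pose to reach, as a shift and turn from the pose commanded when the call began, along the tool's axes at that moment, turning the shorter way round; what a row does not reach only later rows make up. A row lasts 1/8 s, in which the tool goes at most 62.5 mm and 10.7 degrees, less where a joint would pass 70% of its speed; a pose out of reach is approached as far as the arm can. A call with a number of a shift or a turn outside -1 to 1 is refused whole. A call with a gripper value outside its range is refused whole. The fingers move at their own pace and stop on an object; the grip force is fixed at half the most. Time passes only in rows, so rows that repeat a pose let the fingers close. It gives the time, the measured TCP pose, the force, the opening and the grip force at its end, in the units of the state.
- telemetry.get_obs(): the state, without advancing time (a new reading comes with each control period).
- camera(name): name is "scene" or "top"; returns the picture (480x640x3 uint8, red, green, blue); there is no depth.
- camera_params(name): a dict with "camera_matrix" (3x3 intrinsics, pixels), "eye" and "attitude" of the camera in the world. Camera axes: x right, y down, z forward; pixel columns grow to the right and rows downward; lengths in m; the calibration is good to about 2 mm. A picture is of the moment at which its call begins. camera_params takes no time and is no camera call.
- ticket.job_done(): hands the job in; it is judged then, once.
Trained networks look in the newest picture that a camera, given by its name, has taken for a name from the list of things; names that differ only in an ending like _2 or _b are one class to them, and where a whole thing is asked for, a point or a joint stands for the part that bears it (a point fixed in the world has none). Each returns a list of dicts, best first, with "conf" (0 to 1); they miss things now and then, are a little off and sometimes report something else, mostly with a low value. They report only what shows in the picture. A call takes as long as a camera call.
- boxes_of(thing, camera): "at" ([x, y, z] in m, in world coordinates, good to about 4 mm: the middle of the surface that is visible of it).
- cut_out(thing, camera): "pixels" (480x640 bool, what is visible of it).
- spot_point(thing, camera): "at" ([x, y, z] in m, in world coordinates, good to about 4 mm: a listed point, or the origin of a listed thing).
The state is a dict: "clock": time; "joint_pos": joint angles; "joint_vel": joint speeds; "tau": joint torques, N m; "eef_pos": TCP position; "tool_rot": TCP orientation; "ft_force": force on the tool from outside, world axes, zero at the start; "ft_torque": the same for the moment, N m; "grip_width": finger opening in m; "grasp_force": force on a finger pad.
Only numpy, scipy, OpenCV 4.12 (cv2) and the standard library are available. Lean on these libraries where they do the work, as an engineer would, in place of code of your own. Each camera call takes 0.05 s, during which the arm holds its last target. There are 200 camera calls.

## Working session

There is one attempt and no reset: what is moved stays moved. The work goes in short steps, Python scripts to look and compute and a shell command to move; the robot and the scene stay as the last step left them, time stands still between calls to the robot, and variables do not carry over. Pictures are saved under pics/ and viewed, at most 10 in all, crops included, and the job is handed in when it is done.

```bash
mkdir -p pics
cat > h.py <<'E'
import numpy as np, cv2
from workcell import telemetry, camera, camera_params, ticket, boxes_of, cut_out, spot_point, bot
def shot(n,f):
    im=camera(n); cv2.imwrite('pics/'+f+'.png',im[:,:,::-1]); return im
def proj(n,P):
    from scipy.spatial.transform import Rotation as R
    p=camera_params(n); a=np.array(p['attitude']); M=R.from_quat(a).as_matrix() if a.size==4 else a
    q=M.T@(np.array(P)-np.array(p['eye'])); q=np.array(p['camera_matrix'])@q; return q[:2]/q[2]
E
python3 - <<'E'
from h import *
np.set_printoptions(precision=4,suppress=True)
print(telemetry.get_obs()); print(bot.tcp_to_tips)
for c in ('scene','top'):
    shot(c,c+'0'); print(c,camera_params(c))
    for t in ('panel','isolator','handle_grip','hasp_hinge','hasp_grip','parts_bin','tape_roll','breaker'):
        for d in spot_point(t,c)[:2]: print(t,np.round(d['at'],4),round(d['conf'],2),proj(c,d['at']).round())
E
```

```text
{'clock': 0.0, 'joint_pos': array([ 1.305 ,  0.2414,  0.0037,  1.3352, -0.    ,  1.5708]), 'joint_vel': array([ 0.0014, -0.0013, -0.0002, -0.0002,  0.0005,  0.0006]), 'tau': array([  0.0003, -37.2322,  25.2406,   0.017 ,   0.0002,   0.    ]), 'eef_pos': array([0.1312, 0.4819, 0.2524]), 'tool_rot': array([ 0.1325,  0.9912, -0.001 , -0.0001]), 'ft_force': array([ 0.6021, -0.0117, -0.3761]), 'ft_torque': array([ 0.0103, -0.0346, -0.0116]), 'grasp_force': 0.0, 'grip_width': 0.08541189334897284}
0.022
scene {'camera_matrix': array([[532.4841,   0.    , 322.2284],
       [  0.    , 532.4841, 233.4919],
       [  0.    ,   0.    ,   1.    ]]), 'eye': array([1.1841, 0.295 , 0.8547]), 'attitude': array([ 0.5326,  0.7812, -0.2656, -0.1884])}
panel [ 0.5666 -0.0302 -0.0026] 0.69 [279. 224.]
panel [ 0.7158 -0.1469  0.0018] 0.32 [193. 261.]
isolator [ 0.5678 -0.0388  0.0938] 0.76 [272. 192.]
handle_grip [ 0.5652 -0.0369  0.136 ] 0.65 [272. 176.]
hasp_hinge [ 0.5467 -0.1171  0.0991] 0.67 [240. 172.]
hasp_grip [ 0.5555 -0.0751  0.0962] 0.59 [258. 182.]
hasp_grip [ 0.7129 -0.1446  0.0016] 0.18 [195. 260.]
parts_bin [ 0.4988 -0.2795 -0.0015] 0.58 [190. 170.]
tape_roll [0.6606 0.2132 0.0035] 0.59 [378. 296.]
breaker [ 0.7136 -0.1425  0.0044] 0.58 [195. 260.]
top {'camera_matrix': array([[556.8457,   0.    , 312.6563],
       [  0.    , 556.8457, 235.3302],
       [  0.    ,   0.    ,   1.    ]]), 'eye': array([0.4687, 0.0776, 1.3131]), 'attitude': array([-0.6963,  0.7148, -0.039 ,  0.0515])}
panel [ 0.5655 -0.0345  0.0011] 0.67 [370. 264.]
isolator [ 0.5667 -0.0349  0.0933] 0.91 [374. 261.]
hasp_hinge [ 0.5405 -0.1199  0.1014] 0.65 [414. 271.]
hasp_grip [ 0.5547 -0.0759  0.096 ] 0.55 [393. 265.]
parts_bin [ 0.495  -0.2811  0.0017] 0.84 [477. 292.]
tape_roll [ 0.664   0.2171 -0.0069] 0.92 [263. 226.]
breaker [ 0.7148 -0.1494  0.0029] 0.97 [416. 200.]
```

Run:
```python
import cv2
a=cv2.imread('pics/scene0.png')[90:340,130:450]; b=cv2.imread('pics/top0.png')[130:350,250:530]
cv2.imwrite('pics/s0c.png',cv2.resize(a,None,fx=2.4,fy=2.4)); cv2.imwrite('pics/t0c.png',cv2.resize(b,None,fx=2.7,fy=2.7,interpolation=cv2.INTER_CUBIC))
```

```text
(no output)
```

View pics/s0c.png

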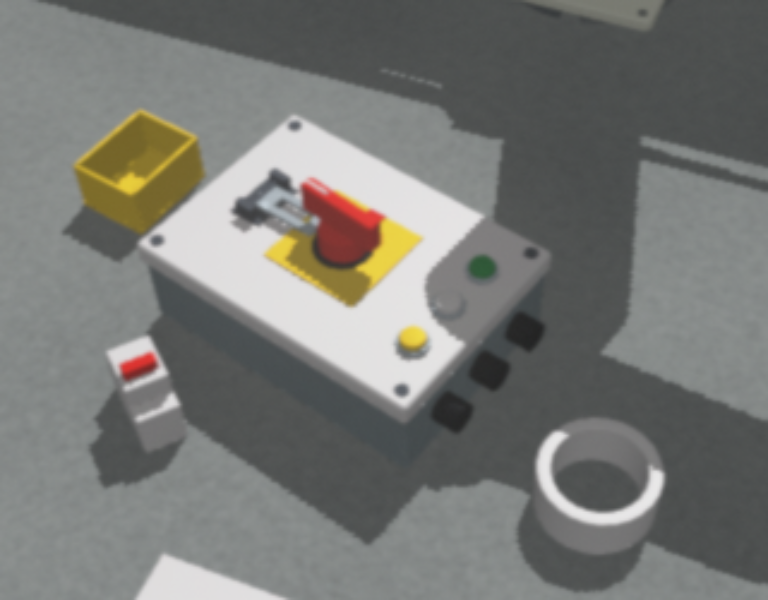

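View pics/t0c.png

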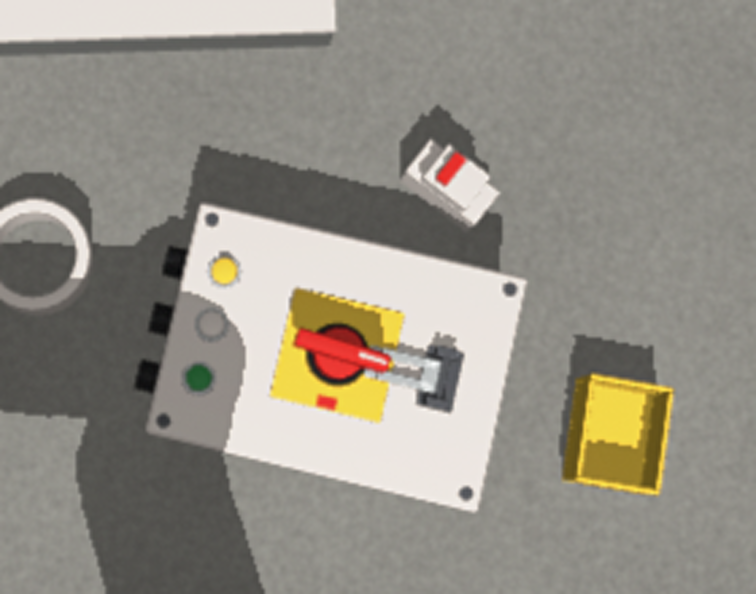

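The views show the white and grey box with the handle on: its white line points at the hasp, around top crop (380,360). The hasp lies folded at about (405,365), and the bin, breaker and tape are clear of the box. Next I get the panel yaw from its corners and the height from two views.

```bash
cat >> h.py <<'E'
from scipy.spatial.transform import Rotation as R
def ray(n,uv):
    p=camera_params(n); d=R.from_quat(p['attitude']).as_matrix()@np.linalg.inv(p['camera_matrix'])@np.array([uv[0],uv[1],1.]); return np.array(p['eye']),d/np.linalg.norm(d)
def onz(n,uv,z):
    e,d=ray(n,uv); return e+d*(z-e[2])/d[2]
def tri(a,b):
    (e1,d1),(e2,d2)=ray('scene',a),ray('top',b)
    t=np.linalg.lstsq(np.c_[d1,-d2],e2-e1,rcond=None)[0]; p,q=e1+t[0]*d1,e2+t[1]*d2; return (p+q)/2,np.linalg.norm(p-q)
E
python3 - <<'E'
from h import *
np.set_printoptions(precision=4,suppress=True)
T=lambda u,v:(250+u/2.7,130+v/2.7); S=lambda u,v:(130+u/2.4,90+v/2.4)
# corners: order (+x,+y),( +x,-y),(-x,-y),(-x,+y)
tc=[(202,205),(526,280),(477,512),(148,432)]
P=np.array([onz('top',T(*c),.09) for c in tc]); print(P, P.mean(0))
print('sides',[np.linalg.norm(P[i]-P[i-1]).round(4) for i in range(4)])
v=P[0]+P[3]-P[1]-P[2]; u=P[0]+P[1]-P[2]-P[3]
print('yaw',np.arctan2(-v[0],v[1]),np.arctan2(u[1],u[0]))
# screws two views
for s,t in [((157,240),(510,289)),((295,125),(466,493)),((402,390),(212,219)),((531,253),(163,420))]: print(tri(S(*s),T(*t)))
print('white line end', tri(S(315,185),T(388,363)), 'bar other end',tri(S(372,215),T(300,338)))
# handle mask in top
for c in('top','scene'):
    camera(c)
    for t in ('handle','hasp'):
        m=cut_out(t,c)
        if m:
            ys,xs=np.nonzero(m[0]['pixels']); print(c,t,m[0]['conf'],len(xs),xs.min(),xs.max(),ys.min(),ys.max(),xs.mean(),ys.mean())
E
```

```text
[[ 0.6918  0.0686  0.09  ]
 [ 0.6221 -0.1942  0.09  ]
 [ 0.4358 -0.1447  0.09  ]
 [ 0.5064  0.1175  0.09  ]] [ 0.564  -0.0382  0.09  ]
sides [np.float64(0.1918), np.float64(0.2719), np.float64(0.1927), np.float64(0.2716)]
yaw -0.2611298932982962 -0.2586821113340376
(array([ 0.615 , -0.1806,  0.0898]), np.float64(0.0003232347079862659))
(array([ 0.451 , -0.1364,  0.0905]), np.float64(0.0003992471458084769))
(array([0.6798, 0.0611, 0.0896]), np.float64(0.0008916102266102759))
(array([0.5158, 0.1052, 0.0897]), np.float64(2.2145070733789803e-05))
white line end (array([ 0.5525, -0.0694,  0.1361]), np.float64(0.0075752232291117945)) bar other end (array([ 0.5746, -0.0049,  0.1478]), np.float64(0.0017593997327832156))
top handle 0.96 388 359 393 252 269 375.66237113402065 260.2396907216495
top hasp 0.18 776 242 284 204 246 262.284793814433 224.86855670103094
scene handle 0.9 686 255 288 164 199 271.25072886297374 182.64285714285714
scene hasp 0.8 274 235 262 167 187 248.24452554744525 176.52554744525548
```

```bash
cat > go.py <<'E'
from h import *
import sys
# shift to world target, in units; args x y z az
def to(x,y,z,az):
    o=telemetry.get_obs(); M=R.from_quat(o['tool_rot']).as_matrix()
    d=M.T@(np.array([x,y,z])-o['eef_pos'])/.15
    a=np.arctan2(M[1,1],M[0,1]); t=(a-az+np.pi)%(2*np.pi)-np.pi  # +turn clockwise from above
    print('shift',d.round(3),'turn',round(t/np.pi,4),'az',round(a,4),'pos',o['eef_pos'].round(4),'q',np.round(o['joint_pos'],2),'F',o['ft_force'].round(1),'Tz',o['ft_torque'].round(2),'w',round(o['grip_width'],4),'g',round(o['grasp_force'],1),'t',o['clock'])
if __name__=='__main__': to(*map(float,sys.argv[1:5]))
E
python3 -m creep '1 -0.35 -0.24 0 0.05; 1 -0.7 -0.48 0 0.1; 1 -0.93 -0.65 0 0.1; 1 -0.93 -0.65 0 0.1'
python3 go.py 0.5656 -0.0377 0.24 -0.30; python3 go.py 0.5656 -0.0377 0.24 2.84
```

```text
clock: 1.7
eef_pos: [0.2417, 0.3497, 0.2536]
tool_rot: [0.288, 0.958, 0.0, 0.0]
ft_force: [-0.3, 0.4, 0.6]
grip_width: 0.0855
grasp_force: 0.0
shift [-3.226 -0.961  0.092] turn 0.4093 az 0.9858 pos [0.2417 0.3497 0.2536] q [ 0.97  0.09 -0.17  1.3  -0.    1.55] F [-0.3  0.4  0.6] Tz [0.04 0.07 0.02] w 0.0855 g 0.0 t 1.7
shift [-3.226 -0.961  0.092] turn -0.5902 az 0.9858 pos [0.2417 0.3497 0.2536] q [ 0.97  0.09 -0.17  1.3  -0.    1.55] F [-0.3  0.4  0.6] Tz [0.04 0.07 0.02] w 0.0855 g 0.0 t 1.7
```

```bash
python3 -m creep '1 -0.35 -0.1 0 0; 1 -0.7 -0.2 0 0; 1 -1 -0.3 0 0; 1 -1 -0.3 0 0' >/dev/null
python3 -m creep '1 -0.35 -0.1 0 0; 1 -0.7 -0.2 0 0; 1 -1 -0.3 0 0; 1 -1 -0.3 0 0'>/dev/null
python3 -m creep '1 -0.35 -0.1 0 -0.05; 1 -0.7 -0.2 0 -0.1; 1 -1 -0.3 0 -0.15; 1 -1 -0.3 0 -0.2;1 -1 -0.3 0 -0.25;1 -1 -0.3 0 -0.3;1 -1 -0.3 0 -0.35;1 -1 -0.3 0 -0.4;1 -1 -0.3 0 -0.45;1 -1 -0.3 0 -0.5;1 -1 -0.3 0 -0.55;1 -1 -0.3 0 -0.59'
python3 go.py 0.5656 -0.0377 0.2 2.84
```

```text
clock: 4.2
eef_pos: [0.5425, -0.0048, 0.2532]
tool_rot: [-0.598, 0.802, 0.001, 0.0]
ft_force: [-0.0, 0.9, 0.4]
grip_width: 0.0854
grasp_force: 0.0
shift [ 0.166 -0.21   0.354] turn 0.0038 az 2.852 pos [ 0.5425 -0.0048  0.2532] q [-0.01  0.33  0.12  1.37  0.   -1.29] F [-0.   0.9  0.4] Tz [ 0.03 -0.01 -0.04] w 0.0854 g 0.0 t 4.2
```

```bash
python3 -m creep '1 0.08 -0.1 0.15 0; 1 0.166 -0.21 0.354 0.004; 1 0.166 -0.21 0.354 0.004; 1 0.166 -0.21 0.55 0.004;1 0.166 -0.21 0.76 0.004;1 0.166 -0.21 0.76 0.004;1 0.166 -0.21 0.76 0.004'
python3 go.py 0.5656 -0.0377 0.139 2.84
python3 - <<'E'
from h import *
a=shot('scene','s1')[90:240,180:380]; b=shot('top','t1')[190:340,280:480]
cv2.imwrite('pics/c1.png',cv2.resize(np.hstack([a,b]),None,fx=2,fy=2,interpolation=cv2.INTER_CUBIC)[:,:,::-1])
E
```

```text
clock: 5.08
eef_pos: [0.5664, -0.0396, 0.1411]
tool_rot: [-0.59, 0.807, -0.001, 0.001]
ft_force: [0.8, -0.5, 0.0]
grip_width: 0.0852
grasp_force: 0.0
shift [-0.011  0.009  0.014] turn -0.0021 az 2.8334 pos [ 0.5664 -0.0396  0.1411] q [-0.07  0.44 -0.01  1.12  0.   -1.33] F [ 0.8 -0.5  0. ] Tz [-0.02 -0.03  0.  ] w 0.0852 g 0.0 t 5.075
```

View pics/c1.png

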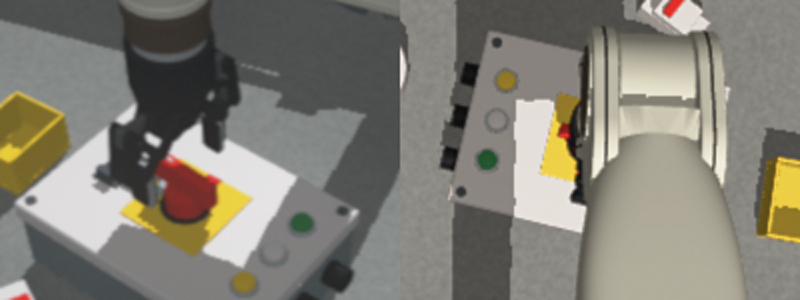

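The fingers straddle the bar: near finger at (145,165), far finger at (215,120), bar end at (210,195). Now I close them.

```bash
python3 -m creep '0.5 -0.01 0.01 0 0;0.2 -0.01 0.01 0 0;0 -0.01 0.01 0 0;0 -0.01 0.01 0 0;0 -0.01 0.01 0 0;0 -0.01 0.01 0 0;0 -0.01 0.01 0 0'
python3 go.py 0.5656 -0.0377 0.139 2.84
```

```text
clock: 6.05
eef_pos: [0.5652, -0.0392, 0.1396]
tool_rot: [-0.589, 0.808, -0.001, 0.0]
ft_force: [1.1, -1.7, 1.3]
grip_width: 0.0127
grasp_force: 61.4
shift [-0.01   0.     0.004] turn -0.0027 az 2.8315 pos [ 0.5652 -0.0392  0.1396] q [-0.07  0.44 -0.01  1.12 -0.   -1.33] F [ 1.1 -1.7  1.3] Tz [-0.23 -0.4  -0.16] w 0.0127 g 61.4 t 6.05
```

```bash
python3 -m creep '0 0 0 0.02 0;0 0 0 0.02 0;0 0 0 0.02 0'
python3 go.py 0.5656 -0.0377 0.139 2.84
python3 -m creep '0 0 0 0 0.01;0 0 0 0 0.02;0 0 0 0 0.02'
python3 go.py 0.5656 -0.0377 0.139 2.84
```

```text
clock: 6.42
eef_pos: [0.5652, -0.0392, 0.1391]
tool_rot: [-0.589, 0.808, -0.001, 0.001]
ft_force: [-2.1, -2.2, 13.2]
grip_width: 0.0128
grasp_force: 63.2
shift [-0.011  0.001  0.   ] turn -0.0027 az 2.8315 pos [ 0.5652 -0.0392  0.1391] q [-0.07  0.44 -0.01  1.11 -0.   -1.33] F [-2.1 -2.2 13.2] Tz [-0.17  0.72 -0.12] w 0.0128 g 63.2 t 6.425
clock: 6.8
eef_pos: [0.5651, -0.0392, 0.139]
tool_rot: [-0.564, 0.826, -0.001, 0.001]
ft_force: [-2.7, -0.3, 14.6]
grip_width: 0.0128
grasp_force: 63.2
shift [-0.01  0.    0.  ] turn -0.0222 az 2.7701 pos [ 0.5651 -0.0392  0.139 ] q [-0.07  0.44 -0.01  1.11 -0.   -1.27] F [-2.7 -0.3 14.6] Tz [-0.2   0.71  0.36] w 0.0128 g 63.2 t 6.8
```

```bash
for i in 1; do :; done
python3 -m creep '0 0 0 0.005 0.005;0 0 0 0.005 0.015;0 0 0 0.005 0.015'
python3 go.py 0.5656 -0.0377 0.139 2.84
python3 -m creep '0 0 0 0 0.005;0 0 0 0 0.015;0 0 0 0 0.015'
python3 go.py 0.5656 -0.0377 0.139 2.84
```

```text
clock: 7.18
eef_pos: [0.565, -0.0391, 0.139]
tool_rot: [-0.545, 0.839, -0.001, 0.001]
ft_force: [-5.1, -0.7, 17.3]
grip_width: 0.0127
grasp_force: 63.8
shift [-0.01  0.    0.  ] turn -0.0372 az 2.7231 pos [ 0.565  -0.0391  0.139 ] q [-0.07  0.44 -0.02  1.11 -0.   -1.22] F [-5.1 -0.7 17.3] Tz [-0.18  1.    0.37] w 0.0127 g 63.8 t 7.175
clock: 7.55
eef_pos: [0.5649, -0.039, 0.139]
tool_rot: [-0.525, 0.851, -0.001, 0.001]
ft_force: [-4.5, -1.4, 17.7]
grip_width: 0.0129
grasp_force: 63.8
shift [-0.01  0.    0.  ] turn -0.0522 az 2.6761 pos [ 0.5649 -0.039   0.139 ] q [-0.07  0.44 -0.02  1.11 -0.   -1.17] F [-4.5 -1.4 17.7] Tz [-0.2   1.09  0.37] w 0.0129 g 63.8 t 7.55
```

```bash
python3 -m creep '0 0 0 0 0.005;0 0 0 0 0.015;0 0 0 0 0.015'
python3 go.py 0.5656 -0.0377 0.139 2.84
```

```text
clock: 7.92
eef_pos: [0.5649, -0.039, 0.139]
tool_rot: [-0.505, 0.863, -0.001, 0.001]
ft_force: [-4.4, -0.6, 18.4]
grip_width: 0.0126
grasp_force: 63.9
shift [-0.01  0.    0.  ] turn -0.0671 az 2.6293 pos [ 0.5649 -0.039   0.139 ] q [-0.07  0.44 -0.02  1.11 -0.   -1.13] F [-4.4 -0.6 18.4] Tz [-0.15  1.16  0.46] w 0.0126 g 63.9 t 7.925
```

```bash
python3 -m creep '0 0 0 0 0.005;0 0 0 0 0.015;0 0 0 0 0.015'|sed -n '2p;4p'
python3 go.py 0.5656 -0.0377 0.139 2.84
```

```text
eef_pos: [0.5648, -0.039, 0.139]
ft_force: [-5.4, -1.0, 18.0]
shift [-0.01  0.    0.  ] turn -0.082 az 2.5822 pos [ 0.5648 -0.039   0.139 ] q [-0.07  0.44 -0.02  1.11 -0.   -1.08] F [-5.4 -1.  18. ] Tz [-0.11  1.22  0.53] w 0.0127 g 63.9 t 8.3
```

```bash
python3 -m creep '0 0 0 0 0.005;0 0 0 0 0.015;0 0 0 0 0.015'|sed -n '2p;4p'
python3 go.py 0.5656 -0.0377 0.139 2.84
```

```text
eef_pos: [0.5647, -0.0389, 0.1389]
ft_force: [-4.5, -1.6, 17.6]
shift [-0.01  -0.    -0.001] turn -0.097 az 2.5354 pos [ 0.5647 -0.0389  0.1389] q [-0.07  0.44 -0.02  1.11 -0.   -1.03] F [-4.5 -1.6 17.6] Tz [-0.15  1.21  0.61] w 0.0128 g 63.9 t 8.675
```

```bash
python3 -m creep '0 0 0 0 0.005;0 0 0 0 0.015;0 0 0 0 0.015'|sed -n '2p;4p'
python3 go.py 0.5656 -0.0377 0.139 2.84
```

```text
eef_pos: [0.5646, -0.0388, 0.1368]
ft_force: [-0.7, -0.1, 6.4]
shift [-0.01  -0.001 -0.015] turn -0.1124 az 2.4868 pos [ 0.5646 -0.0388  0.1368] q [-0.07  0.44 -0.02  1.11  0.   -0.98] F [-0.7 -0.1  6.4] Tz [-0.11  0.29  0.07] w 0.0129 g 62.1 t 9.05
```

Run:
```python
from h import *
a=shot('scene','s2')[130:230,200:340]
cv2.imwrite('pics/c2.png',cv2.resize(a,None,fx=5,fy=5,interpolation=cv2.INTER_CUBIC)[:,:,::-1])
```

```text
(no output)
```

View pics/c2.png

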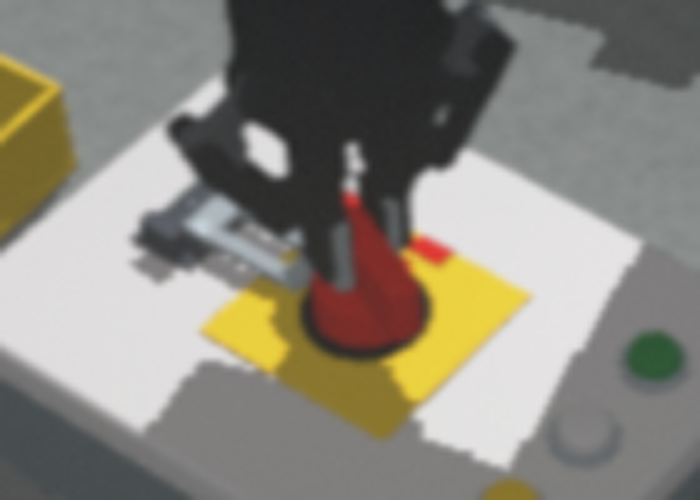

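The catch is found: force dropped from 17.6 to 6.4 N and the tool sank 2 mm at about 0.39 rad. The picture agrees: the fingers hold the turned bar at (370,240). Now I push in fully.

```bash
python3 -m creep '0 0 0 0.02 0;0 0 0 0.04 0;0 0 0 0.05 0;0 0 0 0.05 0'|sed -n '2p;4p'
python3 go.py 0.5656 -0.0377 0.139 2.84
```

```text
eef_pos: [0.5646, -0.0388, 0.1314]
ft_force: [-6.2, -0.2, 18.8]
shift [-0.01  -0.001 -0.05 ] turn -0.1124 az 2.487 pos [ 0.5646 -0.0388  0.1314] q [-0.07  0.45 -0.03  1.1   0.   -0.98] F [-6.2 -0.2 18.8] Tz [-0.03  1.31  0.11] w 0.0129 g 63.9 t 9.6
```

```bash
python3 -m creep '0 0 0 0.01 0.025;0 0 0 0.01 0.05;0 0 0 0.01 0.075;0 0 0 0.01 0.1;0 0 0 0.01 0.125;0 0 0 0.01 0.15;0 0 0 0.01 0.175;0 0 0 0.01 0.2;0 0 0 0.01 0.2'|sed -n '2p;4p'
python3 go.py 0.5656 -0.0377 0.139 1.31
```

```text
eef_pos: [0.564, -0.0377, 0.1314]
ft_force: [-9.1, 3.8, 27.8]
shift [-0.01  -0.003 -0.051] turn 0.1747 az 1.8588 pos [ 0.564  -0.0377  0.1314] q [-0.07  0.45 -0.03  1.09  0.   -0.36] F [-9.1  3.8 27.8] Tz [0.66 2.27 0.01] w 0.0129 g 65.2 t 10.725
```

```bash
python3 -m creep '0 0 0 -0.01 0.025;0 0 0 -0.01 0.05;0 0 0 -0.01 0.075;0 0 0 -0.01 0.1;0 0 0 -0.01 0.125;0 0 0 -0.01 0.15;0 0 0 -0.01 0.15'|sed -n '2p;4p'
python3 go.py 0.5656 -0.0377 0.139 1.31
```

```text
eef_pos: [0.564, -0.0367, 0.1315]
ft_force: [-6.8, 4.6, 20.5]
shift [-0.012 -0.004 -0.05 ] turn 0.0249 az 1.3882 pos [ 0.564  -0.0367  0.1315] q [-0.07  0.45 -0.03  1.1   0.    0.12] F [-6.8  4.6 20.5] Tz [ 1.14  1.65 -0.03] w 0.0127 g 64.1 t 11.6
```

```bash
python3 -m creep '0 0 0 0 0.01;0 0 0 0 0.025;0 0 0 0 0.025'|sed -n '2p;4p'
python3 go.py 0.5656 -0.0377 0.139 1.31
```

```text
eef_pos: [0.5641, -0.0366, 0.1315]
ft_force: [-7.0, 5.3, 19.8]
shift [-0.012 -0.004 -0.05 ] turn 0.0001 az 1.3103 pos [ 0.5641 -0.0366  0.1315] q [-0.07  0.45 -0.03  1.1   0.    0.19] F [-7.   5.3 19.8] Tz [1.22 1.6  0.13] w 0.0127 g 64.1 t 11.975
```

```bash
python3 -m creep '0 0 0 0 0.01;0 0 0 0 0.01;0 0 0 0 0.01'|sed -n '2p;4p'
python3 go.py 0.5656 -0.0377 0.139 1.31;python3 -m creep '0 0 0 0 0.01;0 0 0 0 0.01;0 0 0 0 0.01'|sed -n '2p;4p'
python3 go.py 0.5656 -0.0377 0.139 1.31
```

```text
eef_pos: [0.5641, -0.0366, 0.1315]
ft_force: [-7.3, 4.9, 20.3]
shift [-0.012 -0.004 -0.05 ] turn -0.0094 az 1.2806 pos [ 0.5641 -0.0366  0.1315] q [-0.07  0.45 -0.03  1.1   0.    0.22] F [-7.3  4.9 20.3] Tz [1.16 1.6  0.62] w 0.0129 g 64.2 t 12.35
eef_pos: [0.5641, -0.0365, 0.1315]
ft_force: [-5.4, 5.2, 20.2]
shift [-0.012 -0.004 -0.05 ] turn -0.0188 az 1.2508 pos [ 0.5641 -0.0365  0.1315] q [-0.07  0.45 -0.03  1.1   0.    0.25] F [-5.4  5.2 20.2] Tz [1.08 1.54 1.11] w 0.0129 g 65.0 t 12.725
```

The torque climbs linearly, so it is on the stop. I ease off the twist, let it spring out, open and rise.

```bash
python3 -m creep '0 0 0 0 -0.01;0 0 0 -0.03 -0.015;0 0 0 -0.07 -0.015;0 0 0 -0.08 -0.015;0.5 0 0 -0.08 -0.015;1 0 0 -0.08 -0.015;1 0 0 -0.08 -0.015;1 0 0 -0.08 -0.015;1 0 0 -0.2 -0.015;1 0 0 -0.5 -0.015;1 0 0 -0.8 -0.015;1 0 0 -0.8 -0.015'
python3 -m creep '1 -0.3 0 0 0;1 -0.7 0 0 0;1 -1 0 0 0;1 -1 0 0 0' >/dev/null
python3 go.py 0.5656 -0.0377 0.139 1.31
python3 - <<'E'
from h import *
a=shot('scene','s3')[110:240,190:350]; b=shot('top','t3')[190:320,280:440]
cv2.imwrite('pics/c3.png',cv2.resize(np.hstack([a,b]),None,fx=2.5,fy=2.5,interpolation=cv2.INTER_CUBIC)[:,:,::-1])
for c in('scene','top'):
  for t in ('handle_grip','hasp_hinge','hasp_grip','isolator'):
    for d in spot_point(t,c)[:1]: print(c,t,np.round(d['at'],4),round(d['conf'],2))
E
```

```text
clock: 14.22
eef_pos: [0.567, -0.0393, 0.2527]
tool_rot: [0.139, 0.99, 0.0, 0.005]
ft_force: [-0.8, 0.4, -0.0]
grip_width: 0.0854
grasp_force: 0.0
shift [1.004 0.014 0.692] turn -0.006 az 1.2912 pos [ 0.7104 -0.0813  0.2418] q [-0.11  0.72  0.74  1.59 -0.    0.17] F [ 0.  -0.6 -0.4] Tz [-0.05 -0.04 -0.03] w 0.0852 g 0.0 t 14.725
scene handle_grip [ 0.5654 -0.04    0.1362] 0.81
scene hasp_hinge [ 0.5451 -0.1131  0.0977] 0.8
scene hasp_grip [ 0.5602 -0.0764  0.0982] 0.72
scene isolator [ 0.5645 -0.0377  0.0927] 0.78
top handle_grip [ 0.5635 -0.0376  0.1301] 0.9
top hasp_grip [ 0.5626 -0.0373  0.1308] 0.73
top isolator [ 0.5691 -0.0327  0.09  ] 0.93
```

View pics/c3.png

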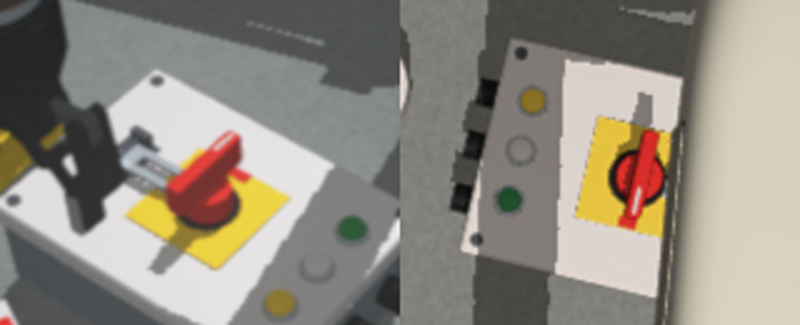

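The handle is off: its white line is at the red mark, (630,215) in the right half. In the left half the hasp lies clear at (150,165). Next I turn the tool and go over the hasp.

```bash
python3 -m creep '1 0 0 0 0.05;1 0 0 0 0.1;1 0 0 0 0.15;1 0 0 0 0.2;1 0 0 0 0.25;1 0 0 0 0.3;1 0 0 0 0.35;1 0 0 0 0.4;1 0 0 0 0.45;0.45 0 0 0 0.494;0.45 0 0 0 0.494'>/dev/null
python3 go.py 0.5547 -0.0766 0.135 -0.26
```

```text
shift [-0.239 -0.999  0.757] turn 0.0007 az -0.2578 pos [ 0.7087 -0.0801  0.2486] q [-0.11  0.71  0.73  1.59  0.    1.72] F [-0.2  0.1 -0.3] Tz [-0.02  0.05 -0.02] w 0.0516 g 0.0 t 16.6
```

```bash
python3 -m creep '0.45 -0.08 -0.35 0 0;0.45 -0.17 -0.7 0 0;0.45 -0.239 -0.999 0 0;0.45 -0.239 -0.999 0.25 0;0.45 -0.239 -0.999 0.5 0;0.45 -0.239 -0.999 0.757 0;0.45 -0.239 -0.999 0.757 0;0.45 -0.239 -0.999 0.757 0'>/dev/null
python3 go.py 0.5547 -0.0766 0.12 -0.26
python3 - <<'E'
from h import *
a=shot('scene','s4')[130:230,200:340]
cv2.imwrite('pics/c4.png',cv2.resize(a,None,fx=5,fy=5,interpolation=cv2.INTER_CUBIC)[:,:,::-1])
E
```

```text
shift [-0.003 -0.006  0.107] turn 0.0005 az -0.2585 pos [ 0.5557 -0.0765  0.1361] q [-0.14  0.43 -0.03  1.1   0.    1.69] F [ 1.1 -0.1  0.2] Tz [-0.05  0.01  0.02] w 0.0385 g 0.0 t 17.6
```

View pics/c4.png

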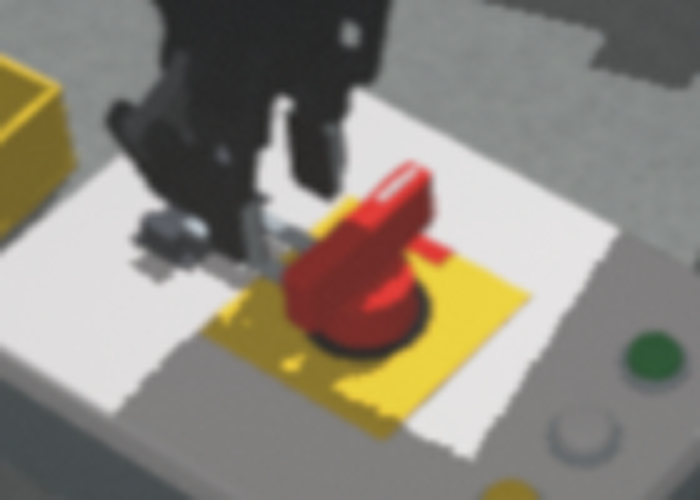

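The fingers, tips at (245,250) and (325,190), straddle the hasp, clear of the bar. I go down until I feel the face.

```bash
python3 -m creep '0.45 -0.003 -0.006 0.05 0;0.45 -0.003 -0.006 0.1 0;0.45 -0.003 -0.006 0.13 0;0.45 -0.003 -0.006 0.13 0'|sed -n '2p;4p'
python3 -m creep '0.45 0 0 0.01 0;0.45 0 0 0.02 0;0.45 0 0 0.02 0'|sed -n '2p;4p'
```

```text
eef_pos: [0.5534, -0.0765, 0.1144]
ft_force: [-0.8, -0.8, 0.7]
eef_pos: [0.5538, -0.0766, 0.1119]
ft_force: [-0.3, -0.1, 0.4]
```

```bash
python3 -m creep '0.45 0 0 0.01 0;0.45 0 0 0.015 0;0.45 0 0 0.015 0'|sed -n '2p;4p'
```

```text
eef_pos: [0.554, -0.0766, 0.1108]
ft_force: [-1.1, 0.7, 4.9]
```

```bash
python3 -m creep '0.45 0 0 -0.03 0;0.2 0 0 -0.03 0;0 0 0 -0.03 0;0 0 0 -0.03 0;0 0 0 -0.03 0;0 0 0 -0.03 0'; python3 go.py 0.5432 -0.1201 0.15 -0.26
```

```text
clock: 19.65
eef_pos: [0.5552, -0.0767, 0.1149]
tool_rot: [0.793, 0.61, 0.001, 0.001]
ft_force: [6.2, -0.5, 2.4]
grip_width: 0.0239
grasp_force: 59.2
shift [-0.3   -0.002 -0.234] turn 0.0002 az -0.2595 pos [ 0.5552 -0.0767  0.1149] q [-0.14  0.45 -0.07  1.05 -0.    1.69] F [ 6.2 -0.5  2.4] Tz [-0.16 -1.13 -0.07] w 0.0239 g 59.2 t 19.65
```

```bash
python3 -m creep '0 -0.002 0 -0.03 0;0 -0.006 0 -0.06 0;0 -0.013 0 -0.089 0;0 -0.024 0 -0.117 0;0 -0.037 0 -0.144 0;0 -0.052 0 -0.169 0;0 -0.071 0 -0.193 0;0 -0.091 0 -0.215 0;0 -0.091 0 -0.215 0'; python3 go.py 0.5432 -0.1201 0.1595 -0.26
```

```text
clock: 20.78
eef_pos: [0.5512, -0.0911, 0.145]
tool_rot: [0.793, 0.609, -0.0, 0.001]
ft_force: [9.3, -5.2, -6.8]
grip_width: 0.0222
grasp_force: 60.2
shift [-0.201 -0.002 -0.097] turn -0.0 az -0.2601 pos [ 0.5512 -0.0911  0.145 ] q [-0.16  0.42 -0.03  1.12 -0.    1.67] F [ 9.3 -5.2 -6.8] Tz [-0.78 -1.79  0.09] w 0.0222 g 60.2 t 20.775
```

Run:
```python
from h import *
a=shot('scene','s5')[120:220,190:330]
cv2.imwrite('pics/c5.png',cv2.resize(a,None,fx=5,fy=5,interpolation=cv2.INTER_CUBIC)[:,:,::-1])
```

```text
(no output)
```

View pics/c5.png

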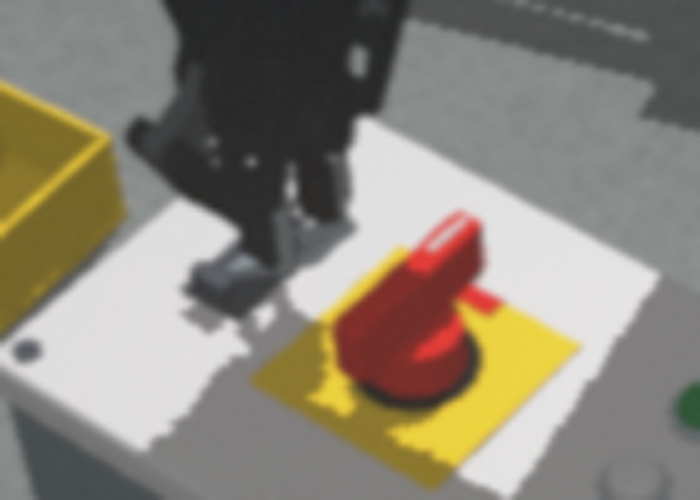

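The hasp has come up between the fingers at (285,225), and the handle is still off. I continue the arc.

```bash
python3 -m creep '0 -0.022 0 -0.02 0;0 -0.047 0 -0.037 0;0 -0.073 0 -0.052 0;0 -0.1 0 -0.065 0;0 -0.13 0 -0.074 0;0 -0.158 0 -0.081 0;0 -0.188 0 -0.084 0;0 -0.218 0 -0.085 0;0 -0.235 0 -0.084 0;0 -0.235 0 -0.084 0'; python3 go.py 0.5432 -0.1201 0.1595 -0.26
python3 - <<'E'
from h import *
a=shot('scene','s6')[110:210,180:320]
cv2.imwrite('pics/c6.png',cv2.resize(a,None,fx=5,fy=5,interpolation=cv2.INTER_CUBIC)[:,:,::-1])
E
```

```text
clock: 22.08
eef_pos: [0.5434, -0.1223, 0.1602]
tool_rot: [0.792, 0.611, 0.003, 0.0]
ft_force: [6.3, 3.2, 4.7]
grip_width: 0.0182
grasp_force: 60.5
shift [ 0.014 -0.005  0.005] turn 0.0009 az -0.2573 pos [ 0.5434 -0.1223  0.1602] q [-0.22  0.4  -0.01  1.15  0.    1.6 ] F [6.3 3.2 4.7] Tz [ 0.91 -1.51  0.3 ] w 0.0182 g 60.5 t 22.075
```

View pics/c6.png

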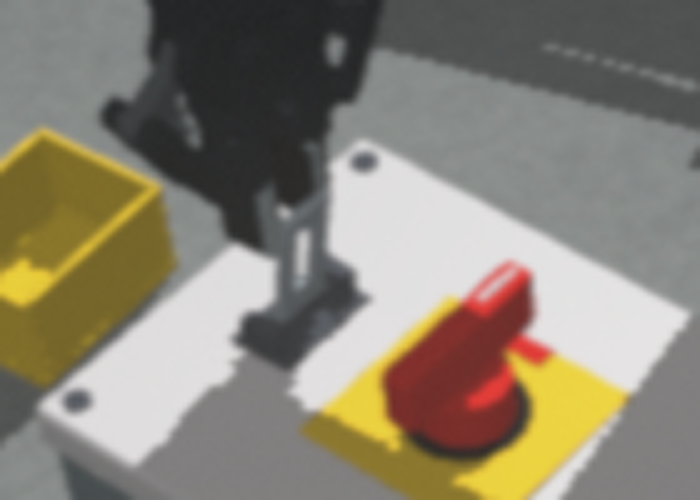

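The hasp stands upright: its slot shows at (303,255), above the hinge ears. I release it, rise and check.

```bash
python3 -m creep '0 -0.01 0 0 0;0 -0.01 0 0 0;0.4 -0.01 0 0 0;1 -0.01 0 0 0;1 -0.01 0 0 0;1 -0.01 0 0 0;1 -0.01 0 -0.2 0;1 -0.01 0 -0.5 0;1 -0.01 0 -0.8 0;1 -0.01 0 -0.8 0' | tail -2
python3 -m creep '1 0 -0.3 0 0;1 0 -0.7 0 0;1 0 -1 0 0;1 0 -1 0 0;1 0 -1 0 0'
python3 - <<'E'
from h import *
b=shot('top','t7')[190:320,330:530]; a=shot('scene','s7')[110:240,170:370]
cv2.imwrite('pics/c7.png',cv2.resize(np.hstack([a,b]),None,fx=2,fy=2,interpolation=cv2.INTER_CUBIC)[:,:,::-1])
for c in('scene','top'):
  for t in ('handle_grip','hasp_hinge','hasp_grip','parts_bin','tape_roll','breaker'):
    for d in spot_point(t,c)[:1]: print(c,t,np.round(d['at'],4),round(d['conf'],2))
E
```

```text
grip_width: 0.0854
grasp_force: 0.0
clock: 24.0
eef_pos: [0.3965, -0.0869, 0.2791]
tool_rot: [0.793, 0.61, 0.0, 0.0]
ft_force: [0.1, 0.4, 0.7]
grip_width: 0.0852
grasp_force: 0.0
scene handle_grip [ 0.5671 -0.0401  0.1331] 0.69
scene hasp_hinge [ 0.5457 -0.1174  0.0979] 0.66
scene hasp_grip [ 0.5489 -0.1093  0.1395] 0.73
scene parts_bin [ 0.5007 -0.2809 -0.0033] 0.85
scene tape_roll [0.6645 0.2125 0.0041] 0.67
scene breaker [ 0.7125 -0.1455  0.0029] 0.86
top handle_grip [ 0.5662 -0.0388  0.1297] 0.85
top hasp_hinge [ 0.5444 -0.1168  0.0979] 0.9
top hasp_grip [ 0.546  -0.113   0.1415] 0.45
top parts_bin [ 0.4969 -0.2797  0.0023] 0.82
top tape_roll [ 0.6624  0.2147 -0.0029] 0.64
top breaker [ 7.180e-01 -1.481e-01 -1.000e-04] 0.59
```

View pics/c7.png

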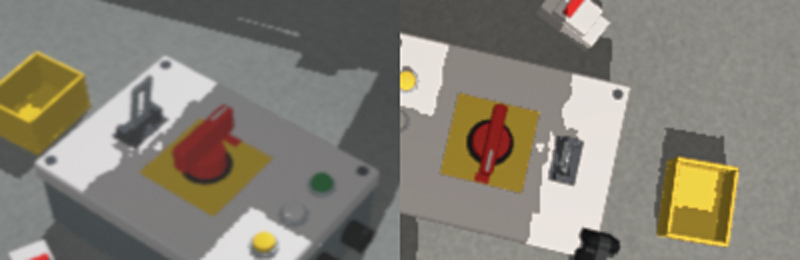

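Everything is in place, but the points put the hasp at only about 1.4–1.5 rad. I will nudge it further with shut fingers from the handle side.

```bash
python3 -m creep '0 0 0 0 0;0 0 0 0 0;0 0 0 0 0;0 0 0 0 0;0 0 0 0 0'>/dev/null; python3 go.py 0.5535 -0.0815 0.16 -0.26
```

```text
shift [0.304 1.006 0.794] turn 0.0001 az -0.2595 pos [ 0.3959 -0.0868  0.2791] q [-0.22  0.04 -0.16  1.37 -0.    1.61] F [ 0.4  0.1 -0.4] Tz [-0.03 -0.02 -0.03] w 0.0 g 0.0 t 25.325
```

```bash
python3 -m creep '0 0.1 0.35 0 0;0 0.2 0.7 0 0;0 0.3 1 0 0;0 0.3 1 0 0;0 0.3 1 0.3 0;0 0.3 1 0.6 0;0 0.3 1 0.79 0;0 0.3 1 0.79 0;0 0.3 1 0.79 0'|sed -n '2p;4p'
python3 -m creep '0 -0.03 0 0 0;0 -0.06 0 0 0;0 -0.09 0 0 0;0 -0.12 0 0 0;0 -0.15 0 0 0;0 -0.15 0 0 0'|sed -n '2p;4p'; python3 go.py 0.5432 -0.1201 0.16 -0.26
```

```text
eef_pos: [0.5528, -0.082, 0.1622]
ft_force: [-0.7, -0.3, 0.6]
eef_pos: [0.5465, -0.104, 0.1605]
ft_force: [-0.1, -0.4, -0.0]
shift [-0.109  0.006  0.003] turn -0.0 az -0.2602 pos [ 0.5465 -0.104   0.1605] q [-0.19  0.41 -0.01  1.16 -0.    1.64] F [-0.1 -0.4 -0. ] Tz [-0.04 -0.   -0.03] w -0.0001 g 0.0 t 27.2
```

```bash
python3 -m creep '0 -0.01 0 0 0;0 -0.02 0 0 0;0 -0.03 0 0 0;0 -0.03 0 0 0'|sed -n '2p;4p'
python3 -m creep '0 -0.01 0 0 0;0 -0.02 0 0 0;0 -0.02 0 0 0'|sed -n '2p;4p';python3 go.py 0.5432 -0.1201 0.16 -0.26
```

```text
eef_pos: [0.5454, -0.1079, 0.1605]
ft_force: [0.4, 1.0, -0.2]
eef_pos: [0.5446, -0.1109, 0.1605]
ft_force: [0.1, 0.9, 0.3]
shift [-0.061  0.006  0.003] turn 0.0001 az -0.2598 pos [ 0.5446 -0.1109  0.1605] q [-0.2   0.41 -0.01  1.16 -0.    1.63] F [0.1 0.9 0.3] Tz [ 0.24 -0.04 -0.  ] w 0.0001 g 0.5 t 28.075
```

```bash
python3 -m creep '0 -0.01 0 0 0;0 -0.02 0 0 0;0 -0.02 0 0 0'|sed -n '2p;4p'
python3 -m creep '0 0.03 0 0 0;0 0.1 0 0 0;0 0.15 0 0 0;0 0.15 0 -0.3 0;0 0.15 0 -0.7 0;0 0.15 0 -0.9 0'>/dev/null
python3 -m creep '0 0 -0.3 0 0;0 0 -0.7 0 0;0 0 -1 0 0;0 0 -1 0 0;0 0 -1 0 0'|sed -n '1,2p'
python3 - <<'E'
from h import *
for c in('scene','top'):
  shot(c,c+'8')
  for t in ('handle_grip','hasp_hinge','hasp_grip','parts_bin'):
    for d in spot_point(t,c)[:1]: print(c,t,np.round(d['at'],4),round(d['conf'],2))
a=cv2.imread('pics/scene8.png')[110:230,180:340]
cv2.imwrite('pics/c8.png',cv2.resize(a,None,fx=5,fy=5,interpolation=cv2.INTER_CUBIC))
E
```

```text
eef_pos: [0.5439, -0.1136, 0.1605]
ft_force: [0.7, 2.4, 0.1]
clock: 29.82
eef_pos: [0.4057, -0.0533, 0.2962]
scene handle_grip [ 0.5647 -0.0393  0.1357] 0.68
scene hasp_hinge [ 0.5456 -0.1133  0.0992] 0.6
scene hasp_grip [ 0.5428 -0.1258  0.1389] 0.5
scene parts_bin [ 0.4969 -0.2782 -0.0034] 0.79
top handle_grip [ 0.563  -0.0382  0.1317] 0.8
top hasp_hinge [ 0.5423 -0.1179  0.0974] 0.93
top hasp_grip [ 0.5431 -0.1282  0.1388] 0.49
top parts_bin [ 0.4955 -0.2786  0.0034] 0.75
```

View pics/c8.png

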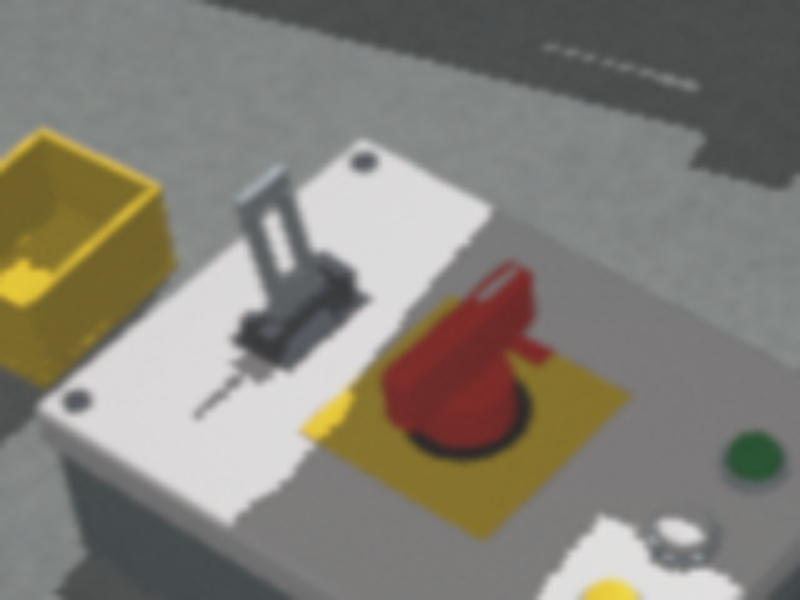

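The hasp at (275,235) now leans slightly past upright, about 1.7 rad. The handle at (460,350) points at the red mark, the fingers are clear, and the bin hasn't moved. I hand it in.

```bash
python3 -c "
from workcell import ticket
print(ticket.job_done())"
```

```text
the job is handed in; nothing more can be done
None
```

I handed the job in at about 30 s (the hand-in returned no verdict): the handle is at its off stop, the hasp stands just past upright at about 1.7 rad, both are released, and the camera showed the bin, tape roll and breaker where they started.

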